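# Set the spring winder's click dial and lock it

### The job

On the spring winder's console, push the large dial round by its peg with a fingertip, clockwise as seen from above, exactly four clicks from where it now stands, without going past the fourth; then push the lock lever in the middle over to its far stop, away from the robot base. Only touch and push gently, do not grip or force anything; leave the small dial and everything lying about where it is.

Things in the scene. Friction and masses are not known exactly. Their poses are not given: they have to be found in the camera images.
- console: grey steel control console bolted to the bench, 200 (x) x 440 (y) x 50 mm high; origin at the centre of its underside, x towards its far side, y along its length. The two dials stand on its top 135 mm left and right of its middle (which is left and which is right varies), the lock lever in its middle. A loose bearing, a cone and a socket stand on it between them
- dial_collar: the fixed collar that carries the large dial, on the console; origin at the centre of its underside, 50 mm above the bench, on the dial's axis
- dial_axis (a point): centre of the large dial's top face, on its upright turning axis, 74 mm above the bench. The large dial is an aluminium disc 96 mm across and 12 mm thick, its top face 24 mm above the console; it sits on a fixed dark collar 116 mm across and 12 mm high, with 12 white ticks (one per click; the peg points at a tick whenever the dial rests in a click). The point turns with the dial, its x axis points from the dial's centre to the peg
- dial_peg (a point): centre of the top of the large dial's black upright finger peg, a cylinder 16 mm in diameter that stands 28 mm above the disc, 36 mm from the dial's axis (its top is 102 mm above the bench). It starts at any angle round the dial; nothing else stands up from the dial
- dial (a joint): angle in rad by which the large dial has turned since the start: 0 at the start, growing clockwise seen from above, no end stops. It clicks into rest every 0.5236 rad (30 degrees); four clicks are 2.094 rad. Between two rests the push rises to 0.13 to 0.22 N m, 3 to 6 N on the peg, and lets go half way; past that the dial springs on to the next rest by itself
- small_dial_axis (a point): centre of the top face of the small dial, of the same make at two thirds of the size (disc 63 mm across, one peg 18 mm tall and 24 mm from its axis, collar 77 mm across): not to be turned. Its x axis points to its peg
- small_dial (a joint): angle in rad by which the small dial has turned since the start, 0 at the start; it must stay there
- lock_base: the dark block that carries the lock lever; origin at the centre of its underside, 50 mm above the bench
- lock_pivot (a point): pivot of the lock lever, 66 mm above the bench, on a dark block 60 (x) x 44 x 16 mm on the console's middle. Its axes are the console's: x is the direction in which the lever is pushed over, y the pivot's axis
- lock_tip (a point): centre of the black ball, 24 mm in diameter, at the end of the 10 mm steel lock lever, 62 mm from the pivot. At the start the lever leans 0.5 rad from upright towards the console's near side (towards the robot), ball centre about 120 mm above the bench and 30 mm on the near side of the pivot; thrown over it leans as much to the far side
- lock (a joint): lock lever in rad: 0 leaning to the near side (open), 1.0 at its far stop (locked). It stays where it is left; about 2 N at the ball moves it
- bearing: loose steel ring, 40 mm across, 14 mm high, on the console; origin at the centre of its underside; not to be moved
- cone: loose aluminium cone, 34 mm across, 30 mm high, on the console; origin at the centre of its underside; not to be moved
- spray_can: loose spray can, 60 mm across, 170 mm high, upright on the bench to the right of the console; origin at the centre of its underside; not to be moved
- grease_jar: loose jar, 64 mm across, 70 mm high, on the bench to the left; origin at the centre of its underside; not to be moved
- hammer: loose hammer lying on the bench to the left, not to be moved
- wrench: loose wrench lying on the bench to the right, not to be moved
- socket: loose steel socket, 24 mm across, 26 mm high, on the near part of the console; origin at the centre of its underside; not to be moved

How it is judged:
By the outcome, as a careful person would: the job done as asked, in the order asked, and still so for the second after the job is handed in, with the robot touching nothing.
It also fails if it takes over 61 s, if anything falls off the work surface, if the arm or the gripper's body presses on something with over 40 N, if the wrist force passes 120 N, or if a joint passes its speed limit or range.

### The arm

A 6-joint arm with a two-finger parallel gripper is mounted at the origin on the work surface. World frame = base frame: x ahead of the robot, y to its left, z up, the work surface at z = 0. Lengths are in m, angles in rad, forces in N, time in s.
With the tool pointing down it reaches from about 0.275 to 0.85 m from the base axis. Payload 5.2 kg.
Tool frame: the origin (TCP) lies at the very end of the fingers, on their centre line; the grasp point (between the pads) lies bot.hold_point_z behind it (bot.hold_point_z is the distance from the TCP to the grasp point, in m); x points along the fingers, y is the direction in which the jaws open and shut, and the axes are right-handed (so a half turn about x gives the same grasp; the last joint's range is limited). The gripper opens to 85 mm and grips with 20 to 120 N. Pads are 22 mm wide; open, the fingers measure 114 mm over their backs; the gripper's body (76 mm by 85 mm) begins 54 mm behind the grasp point. The pads swing forward as they close: fully open they stand 13 mm farther back than shut.
Start: joints at [-1.45, 0.259, 1.535, -0, 1.348, -0.203], TCP at [0.175, -0.521, 0.231] pointing down, gripper open.
Joint ranges: [-3.14, 3.14], [-0.91, 2.08], [0.19, 2.58], [-1.22, 4.36], [0.22, 2.71], [-3.12, 3.12]. Speed limits (rad/s): [2.57, 2.57, 3.14, 3.14, 3.14, 3.14].

### API

Orientations are given as a 3x3 rotation matrix whose columns are the frame's x, y, z axes.
In Python, from station import bot gives the robot as it stands.
- The arm moves only by the shell command python3 -m jog 'ROWS' [OPENING]. ROWS is JSON, a list of rows, each a list of 4 numbers: the shift along the tool's x, y, z scaled (see below), then the turn about the tool's x scaled (see below). In form: [[x, y, z, turn], ...]. A call has 1 to 12 rows; each row shifts and turns the pose as measured when the row begins, along the tool's axes as they then stand; what a row does not reach is not made up. The controller multiplies each number of a shift by 0.025 m and each number of a turn by 0.08 rad. A row lasts 1/12 s, in which the tool goes at most 41.7 mm and 7.16 degrees, less where a joint would pass 70% of its speed; a pose out of reach is approached as far as the arm can. A call with a number of a shift or a turn outside -1 to 1 is refused whole. A call with a gripper value outside its range is refused whole. OPENING is the finger opening in mm, from 0 to 85.4, set as the call begins (- or left out, the last holds). The fingers move at their own pace and stop on an object; the grip force is fixed at half the most. Time passes only in rows, so rows that do not move let the fingers close. It gives the time, the measured TCP pose, the force and the opening at its end, in the units of the state.
- bot.get_obs(): the state, without advancing time (a new reading comes with each control period).
- bot.camera(name): name is "scene" or "top"; returns a dict with "frame" (384x512x3 uint8, red, green, blue), "vertical_fov" (degrees; the focal length in pixels is half the picture's height over the tangent of half this angle, whatever the lens; pixels are square), "cx", "cy" (the principal point, pixels), "dist_coeffs" ([k1, k2, p1, p2, k3] as OpenCV has them; the pictures are not rectified), "rvec" (rotation vector, rad) and "tvec" (3), from world to camera coordinates, as OpenCV has them. Camera axes: x right, y down, z forward; pixel columns grow to the right and rows downward; lengths in m; the calibration is good to about 2 mm. A picture is of the moment at which its call begins. There is no depth.
- bot.close_job(): hands the job in, once; it reports no verdict.
The state is a dict: "time": time; "joint_pos": joint angles; "joint_velocities": joint speeds; "joint_efforts": joint torques, N m; "tool_pos": TCP position; "eef_rot": TCP orientation; "contact_force": force on the tool from outside, world axes, zero at the start; "wrist_torque": the same for the moment, N m; "opening": finger opening in m.
Only numpy, scipy, OpenCV 4.12 (cv2) and the standard library are available. Lean on these libraries where they do the work, as an engineer would, in place of code of your own. Each camera call takes 0.05 s, during which the arm holds its last target. There are 200 camera calls.

## Working session

There is one attempt and no reset: what is moved stays moved. The work goes in short steps, Python scripts to look and compute and a shell command to move; the robot and the scene stay as the last step left them, time stands still between calls to the robot, and variables do not carry over. Pictures are saved under pics/ and viewed, about 8 in all and at most 12, crops included, and the job is handed in when it is done.

```bash
mkdir -p pics
cat > h.py <<'E'
import numpy as np, cv2
from station import bot
def cam(n):
    c=bot.camera(n); f=192/np.tan(np.radians(c["vertical_fov"])/2)
    c["K"]=np.array([[f,0,c["cx"]],[0,f,c["cy"]],[0,0,1.]]); c["d"]=np.array(c["dist_coeffs"],float)
    c["R"]=cv2.Rodrigues(np.array(c["rvec"],float))[0]; c["t"]=np.array(c["tvec"],float).ravel(); return c
def ray(c,uv,z):
    p=cv2.undistortPoints(np.array(uv,float).reshape(-1,1,2),c["K"],c["d"]).reshape(-1,2)
    d=np.c_[p,np.ones(len(p))]@c["R"]; o=-c["R"].T@c["t"]
    return o+d*((z-o[2])/d[:,2])[:,None]
def proj(c,P): return cv2.projectPoints(np.array(P,float).reshape(-1,1,3),np.array(c["rvec"],float),c["t"],c["K"],c["d"])[0].reshape(-1,2)
def save(c,name,crop=None,s=1):
    im=c["frame"][:,:,::-1]
    if crop: im=im[crop[1]:crop[3],crop[0]:crop[2]]
    cv2.imwrite("pics/"+name,cv2.resize(im,None,fx=s,fy=s,interpolation=cv2.INTER_CUBIC))
E
python3 - <<'E'
from h import *
np.set_printoptions(precision=3,suppress=True)
for n in("top","scene"):
    c=cam(n); save(c,n+"0.png",s=1.5); print(n,-c["R"].T@c["t"],c["R"][2],c["vertical_fov"])
o=bot.get_obs(); print(o["tool_pos"],o["eef_rot"],o["opening"],o["time"],bot.hold_point_z)
E
```

```text
top [0.334 0.021 1.594] [ 0.122 -0.013 -0.993] 42.25489744318347
scene [1.423 0.185 0.866] [-0.771 -0.157 -0.618] 45.727269893426524
[ 0.175 -0.521  0.231] [[-0.     0.318 -0.948]
 [ 0.002 -0.948 -0.318]
 [-1.    -0.002 -0.   ]] 0.08509379207825055 0.1 0.0187
```

View pics/top0.png

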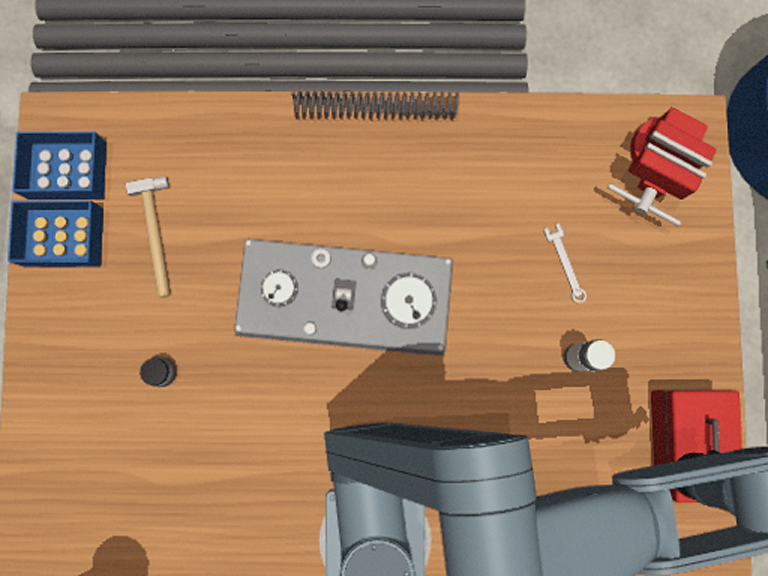

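View pics/scene0.png

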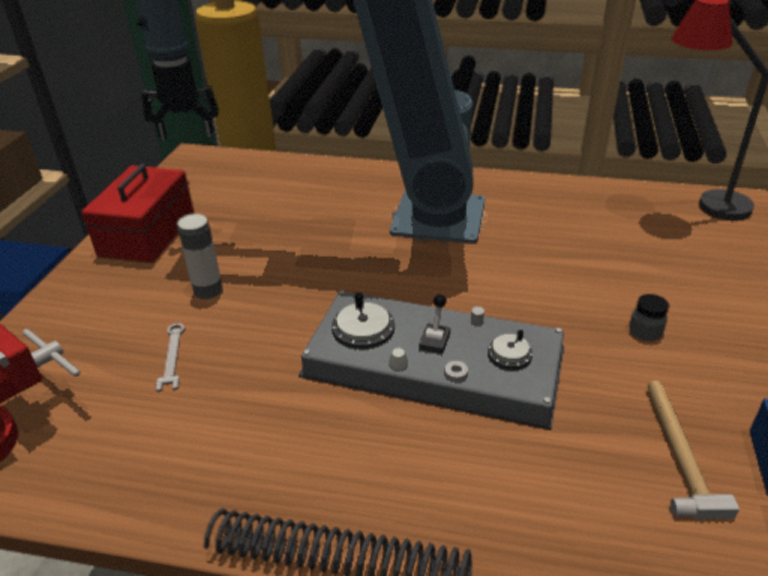

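The large dial is on the right at about (409,300) in the 1.5x top view, with its peg at about (416,314). The lever ball is at (341,304) and the small dial at (279,288).

```bash
cat > meas.py <<'E'
from h import *
np.set_printoptions(precision=4,suppress=True)
def blob(m,ctr,r):
    k=np.zeros_like(m,np.uint8); cv2.circle(k,tuple(int(v) for v in ctr),int(r),1,-1)
    m=(m&(k>0)).astype(np.uint8); n,l,s,c=cv2.connectedComponentsWithStats(m)
    i=1+np.argmax(s[1:,4]); return l==i,s[i],c[i]
if __name__=="__main__":
    a=cam("top"); g=a["frame"].min(2).astype(int)
    for nm,p,r,z in(("big",(272.7,200),22,.074),("small",(186,192),15,.066)):
        m,s,c=blob(g>185,p,r); h=cv2.convexHull(np.argwhere(m)[:,::-1].astype(np.float32))
        e=cv2.fitEllipse(h); print(nm,s,e, ray(a,[e[0]],z))
        axis=ray(a,[e[0]],z)[0]
        m2,s2,c2=blob(g<70,e[0],e[1][0]/2-1.5); print(" peg blob",s2,c2, ray(a,[c2],z+.014))
        save(a,nm+"1.png",(int(p[0])-32,int(p[1])-24,int(p[0])+32,int(p[1])+24),8)
    # console corner screws
    P=ray(a,np.array([[249,243],[448,262],[442,348],[238,328]])/1.5,.05); print("screws",P,P.mean(0))
    v=P[0]+P[3]-P[1]-P[2]; print("console yaw",np.arctan2(-v[0],v[1]))
    m,s,c=blob(g<60,(227.5,203),7); print("ball",s,c,ray(a,[c],.12))
    ims=[cv2.imread("pics/big1.png"),cv2.imread("pics/small1.png")]
    s=cam("scene"); im=s["frame"][185:285,195:385,::-1]; 
    cv2.imwrite("pics/crop1.png",np.vstack([cv2.resize(np.hstack(ims),(760,285)),cv2.resize(im,(760,400))[:310]]))
E
python3 meas.py
```

```text
big [258 183  30  33 673] ((272.4411926269531, 199.23165893554688), (30.055171966552734, 31.37091827392578), 174.88206481933594) [[ 0.4971 -0.0703  0.074 ]]
 peg blob [276 207   3   5  11] [276.8182 209.0909] [[ 0.4654 -0.0826  0.088 ]]
small [175 181  21  21 285] ((184.81256103515625, 191.14761352539062), (19.78319549560547, 21.0057315826416), 34.18622589111328) [[0.523  0.2006 0.066 ]]
 peg blob [179 196   3   3   6] [180.3333 196.8333] [[0.5037 0.2124 0.08  ]]
screws [[ 0.6176  0.2633  0.05  ]
 [ 0.5775 -0.155   0.05  ]
 [ 0.3973 -0.1402  0.05  ]
 [ 0.4387  0.2826  0.05  ]] [0.5078 0.0627 0.05  ]
console yaw -0.09653807909225934
ball [224 200   8   7  43] [227.3023 202.8837] [[0.4811 0.0671 0.12  ]]
```

View pics/crop1.png

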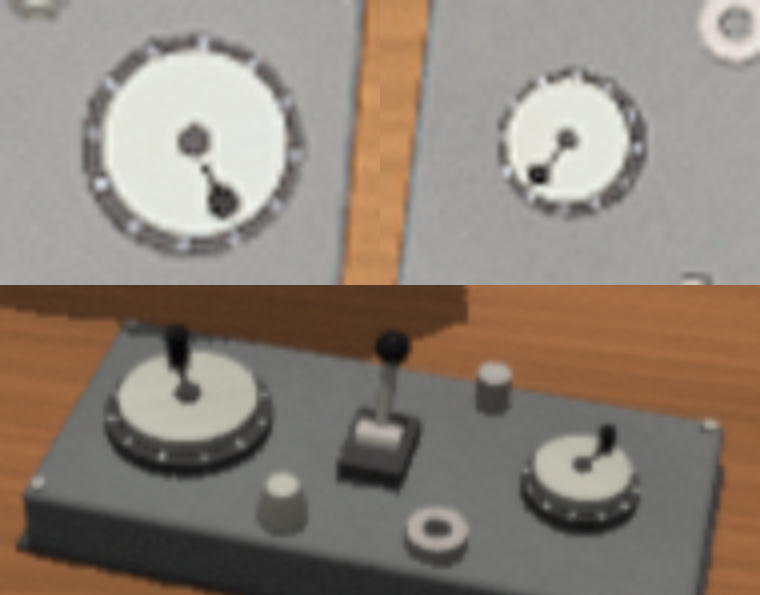

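```bash
cat > go.py <<'E'
# usage: go.py x y z yaw_deg(tool y axis) -> total units in present tool axes
import sys; from h import *
o=bot.get_obs(); R=np.array(o["eef_rot"]); p=np.array(o["tool_pos"])
yaw=np.degrees(np.arctan2(R[1,1],R[0,1]))
print("t %.2f tcp"%o["time"],p.round(4),"yaw %.1f"%yaw,"open %.3f"%o["opening"],"F",np.round(o["contact_force"],1),"q",np.round(o["joint_pos"],2))
if len(sys.argv)>3:
    t=[float(v) for v in sys.argv[1:]]
    print("units",(R.T@(np.array(t[:3])-p)/.025).round(2), "turn",round(np.radians((yaw-t[3]+180)%360-180)/.08,2) if len(t)>3 else "")
E
python3 go.py 0.477 -0.117 0.2 23; python3 -m jog '[[0,0,0,-1],[0,0,0,-1],[0,0,0,-1],[0,0,0,-1],[0,0,0,-1],[0,0,0,-1],[0,0,0,-1],[0,0,0,-1],[0,0,0,-1],[0,0,0,-1],[0,0,0,-1]]' 0; python3 -m jog '[[0,0,0,-1],[0,0,0,-1],[0,0,0,-1],[0,0,0,-1],[0,0,0,-1],[0,0,0,-1],[0,0,0,-1],[0,0,0,-1],[0,0,0,-1],[0,0,0,-1],[0,0,0,0]]' 0; python3 go.py 0.477 -0.117 0.2 23
```

```text
t 0.20 tcp [ 0.175  -0.5211  0.2308] yaw -71.4 open 0.085 F [ 0.4 -0.5 -0.1] q [-1.45  0.26  1.54  0.    1.35 -0.2 ]
units [  1.25 -11.48 -16.6 ] turn -20.61
time: 1.12
tool_pos: [0.1748, -0.5192, 0.2278]
eef_rot: [[-0.001, 0.947, -0.321], [0.008, -0.321, -0.947], [-1.0, -0.003, -0.007]]
contact_force: [-0.1, -0.0, -1.1]
opening: 0.0
time: 2.03
tool_pos: [0.1745, -0.5173, 0.2249]
eef_rot: [[-0.002, 0.869, 0.495], [0.014, 0.495, -0.869], [-1.0, 0.005, -0.013]]
contact_force: [-0.2, -0.1, -0.0]
opening: -0.0001
t 2.03 tcp [ 0.1745 -0.5173  0.2249] yaw 29.7 open -0.000 F [-0.2 -0.1 -0. ] q [-1.45  0.26  1.54 -0.    1.35 -1.97]
units [ 1.2  18.44 -7.9 ] turn 1.46
```

```bash
python3 -m jog '[[0,0.9,-0.4,0.1],[0,0.9,-0.4,0.1],[0,0.9,-0.4,0.1],[0,0.9,-0.4,0.1],[0,0.9,-0.4,0.1],[0,0.9,-0.4,0.1],[0,0.9,-0.4,0.1],[0,0.9,-0.4,0.1],[0,0.9,-0.4,0.1],[0,0.9,-0.4,0.1],[0,0.9,-0.4,0.1],[0,0.9,-0.4,0.1]]' >/dev/null; python3 go.py 0.477 -0.117 0.2 23
```

```text
t 3.03 tcp [ 0.3675 -0.2842  0.2256] yaw 21.5 open 0.001 F [ 0.5 -0.7  0.3] q [-0.9   0.12  1.73  0.01  1.31 -1.28]
units [ 1.11  6.52 -4.61] turn -0.33
```

```bash
python3 -m jog '[[0.1,0.9,-0.6,0],[0.1,0.9,-0.6,0],[0.1,0.9,-0.6,0],[0.1,0.9,-0.6,0],[0.1,0.9,-0.6,0],[0.1,0.9,-0.6,0],[0.1,0.9,-0.6,0],[0,0,0,0]]' >/dev/null; python3 go.py 0.477 -0.117 0.13 23
```

```text
t 3.70 tcp [ 0.4835 -0.1183  0.2095] yaw 20.3 open -0.000 F [-0.6 -0.  -1.4] q [-0.47  0.18  1.69  0.01  1.28 -0.83]
units [ 3.18 -0.24 -0.1 ] turn -0.6
```

```bash
python3 -m jog '[[0.6,-0.1,0,-0.2],[0.7,-0.1,0,-0.2],[0.7,-0.1,-0.1,-0.2],[0.7,0,0,-0.2],[0.3,0,0,-0.1],[0,0,0,0]]' >/dev/null; python3 go.py 0.477 -0.117 0.083 23
python3 - <<'E'
from h import *
a=cam("top");s=cam("scene")
i=cv2.resize(a["frame"][170:240,225:325,::-1],(700,490),interpolation=2); j=cv2.resize(s["frame"][160:260,190:330,::-1],(420,300),interpolation=2)
i=i[:300]
cv2.imwrite("pics/a2.png",i); cv2.imwrite("pics/s2.png",cv2.resize(s["frame"][130:260,180:340,::-1],(720,585),interpolation=2))
E
```

```text
t 4.20 tcp [ 0.4762 -0.1174  0.1328] yaw 24.2 open 0.000 F [ 0.6 -0.9  0.2] q [-0.48  0.25  1.81  0.01  1.09 -0.91]
units [1.99 0.02 0.02] turn 0.26
```

View pics/s2.png

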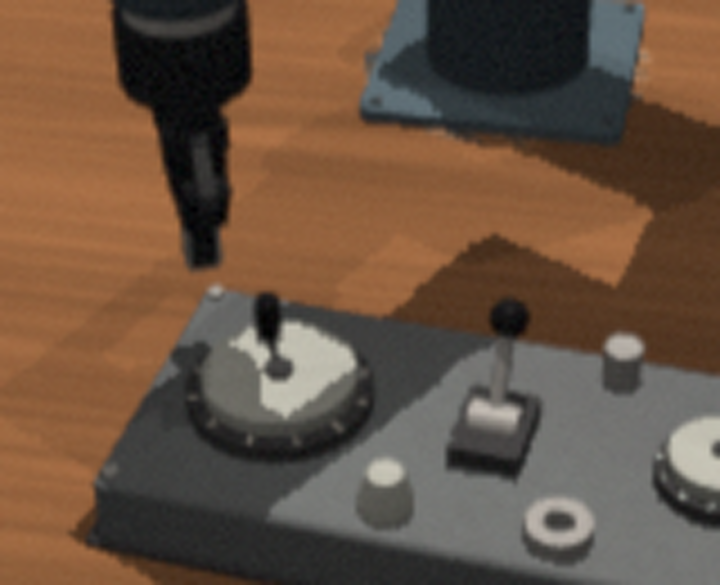

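The fingertip at (203,265) hangs beside and above the peg at (267,310), which is still untouched. I'll lower it now.

```bash
cat > dial.py <<'E'
# face angle (deg turned from start, if peg touches) and tool-frame correction to the ideal ring at that yaw
import sys; from h import *
C=np.array([.4965,-.071]); PH0=-157.
o=bot.get_obs(); R=np.array(o["eef_rot"]); p=np.array(o["tool_pos"])
yaw=np.degrees(np.arctan2(R[1,1],R[0,1])); r=R.T@np.r_[p[:2]-C,0]
# rad: component along -y ; behind: along +z
ang=-yaw+23
# peg at distance 36: solve contact of the face plane (z=behind-.011) with peg (radius 8) -> peg centre z=behind-.019
b=r[2]-.019; beta=np.degrees(np.arcsin(np.clip(b/.036,-1,1)))
print("t %.2f z %.4f tool-turn %.1f radial %.4f behind %.4f  peg at %.1f deg if touching  F %s |F tool| %s"%(o["time"],p[2],ang,-r[1],r[2],ang-beta,np.round(o["contact_force"],1),np.round(R.T@np.array(o["contact_force"]),1)))
print("to ring: y %.2f z %.2f units"%((-.036-r[1])/.025,(.019-r[2])/.025))
E
python3 -m jog '[[0.5,0,0,0],[0.5,0,0,0.1],[0.5,0,0,0.1],[0.45,0,0,0],[0,0,0,0]]' >/dev/null; python3 go.py 0.477 -0.117 0.083 23; python3 dial.py
```

```text
t 4.72 tcp [ 0.4827 -0.1212  0.0911] yaw 22.9 open 0.000 F [-0.9 -1.1  0.3] q [-0.48  0.3   1.86  0.01  0.97 -0.89]
units [ 0.32 -0.15 -0.25] turn -0.02
t 4.72 z 0.0911 tool-turn 0.1 radial 0.0322 behind 0.0409  peg at -37.4 deg if touching  F [-0.9 -1.1  0.3] |F tool| [-0.3 -1.3  0.6]
to ring: y -0.15 z -0.88 units
```

```bash
python3 -m jog '[[0.2,-0.1,-0.2,0],[0.1,-0.1,-0.2,0],[0,0,-0.15,0],[0,0,0,0]]' >/dev/null; python3 dial.py; python3 -c "
from h import *
print(np.round(bot.get_obs()['eef_rot'],3))"
```

```text
t 5.05 z 0.0863 tool-turn 0.2 radial 0.0362 behind 0.0282  peg at -14.5 deg if touching  F [-0.2  0.4 -0.1] |F tool| [ 0.1 -0.1 -0.5]
to ring: y 0.01 z -0.37 units
[[ 0.02   0.922  0.387]
 [ 0.002  0.387 -0.922]
 [-1.     0.019  0.006]]
```

```bash
python3 -m jog '[[0,0,-0.1,0],[0,0,-0.1,0],[0,0,-0.06,0],[0,0,-0.06,0]]' >/dev/null; python3 dial.py;  python3 -m jog '[[0,-0.03,-0.06,0.5],[0,-0.03,-0.06,0.5],[0,-0.03,-0.06,0.5],[0,-0.03,-0.06,0.5]]' >/dev/null; python3 dial.py
```

```text
t 5.38 z 0.0881 tool-turn 0.2 radial 0.0354 behind 0.0200  peg at -1.4 deg if touching  F [ 0.4 -0.1 -0. ] |F tool| [0.  0.3 0.3]
to ring: y -0.02 z -0.04 units
t 5.72 z 0.0885 tool-turn 9.6 radial 0.0348 behind 0.0209  peg at 6.6 deg if touching  F [ 0.3 -3.8 -3.5] |F tool| [ 3.5 -0.7  3.8]
to ring: y -0.05 z -0.07 units
```

```bash
python3 -m jog '[[0,-0.04,-0.09,0.5],[0,-0.04,-0.09,0.5],[0,-0.04,-0.09,0.5],[0,-0.04,-0.09,0.5]]' >/dev/null; python3 dial.py;  python3 -m jog '[[0,-0.04,-0.07,0.5],[0,-0.04,-0.07,0.5],[0,-0.04,-0.07,0.5],[0,-0.04,-0.07,0.5]]' >/dev/null; python3 dial.py
```

```text
t 6.05 z 0.0885 tool-turn 19.2 radial 0.0344 behind 0.0227  peg at 13.2 deg if touching  F [ 0.1 -4.2 -2.5] |F tool| [ 2.5 -0.3  4.2]
to ring: y -0.06 z -0.15 units
t 6.38 z 0.0885 tool-turn 28.8 radial 0.0341 behind 0.0246  peg at 19.8 deg if touching  F [ 0.2 -0.1 -0.3] |F tool| [0.3 0.2 0.1]
to ring: y -0.08 z -0.22 units
```

```bash
python3 -m jog '[[0,-0.06,-0.13,0.4],[0,-0.06,-0.13,0.4],[0,-0.06,-0.13,0.4],[0,-0.06,-0.13,0.4]]' >/dev/null; python3 dial.py;  python3 -m jog '[[0,-0.05,-0.11,0.4],[0,-0.05,-0.11,0.4],[0,-0.05,-0.11,0.4]]' >/dev/null; python3 dial.py
```

```text
t 6.72 z 0.0885 tool-turn 36.5 radial 0.0366 behind 0.0175  peg at 38.8 deg if touching  F [ 0.8 -6.2 -1.6] |F tool| [1.8 2.2 5.8]
to ring: y 0.02 z 0.06 units
t 6.97 z 0.0885 tool-turn 42.2 radial 0.0373 behind 0.0154  peg at 47.9 deg if touching  F [ 0.  -2.2 -1.5] |F tool| [1.6 0.7 2.1]
to ring: y 0.05 z 0.14 units
```

```bash
python3 -m jog '[[0,0,-0.05,0.4],[0,0,-0.05,0.4],[0,0,0,0.3]]' >/dev/null; python3 dial.py
python3 - <<'E'
from h import *
a=cam("top");s=cam("scene")
i=cv2.resize(a["frame"][165:235,225:315,::-1],(540,420),interpolation=2); j=cv2.resize(s["frame"][180:250,190:280,::-1],(540,420),interpolation=2)
cv2.imwrite("pics/3.png",cv2.resize(np.hstack([i,j]),(800,311)))
E
```

```text
t 7.22 z 0.0886 tool-turn 47.5 radial 0.0359 behind 0.0160  peg at 52.3 deg if touching  F [-0.5  0.8  0.6] |F tool| [-0.7 -0.8 -0.5]
to ring: y -0.00 z 0.12 units
```

View pics/3.png

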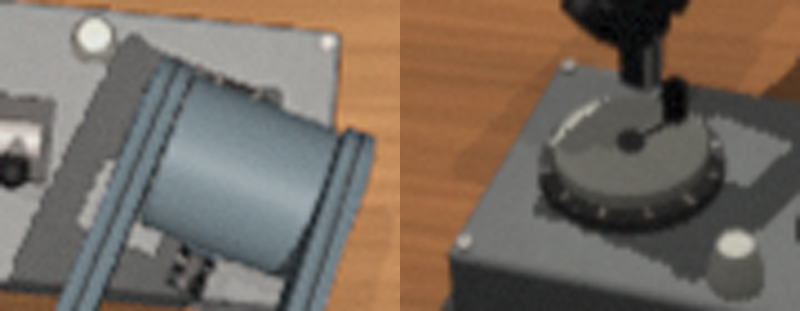

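```bash
cat > pegchk.py <<'E'
# scene view: black blob of peg -> compare with predicted peg-mid pixel per click
import sys; from meas import *; from dial import C,PH0
s=cam("scene"); f=s["frame"].max(2).astype(int)
for k in [float(v) for v in sys.argv[1:]]:
    p=np.radians(PH0-30*k); q=proj(s,[[C[0]+.036*np.cos(p),C[1]+.036*np.sin(p),z] for z in(.074,.102)])
    m=f<45; cc=q.mean(0); w=m[int(cc[1])-3:int(cc[1])+4,int(cc[0])-4:int(cc[0])+5]
    print(k,"base",q[0].round(1),"top",q[1].round(1),"dark frac %.2f"%w.mean())
if __name__=="__main__": save(s,"peg.png",(190,180,290,250),7)
E
python3 pegchk.py 0 1 1.5 2 2.5 3 4
```

```text
t 7.32 z 0.0886 tool-turn 47.5 radial 0.0358 behind 0.0161  peg at 52.1 deg if touching  F [-0.   0.3 -0.3] |F tool| [ 0.3 -0.1 -0.2]
to ring: y -0.01 z 0.12 units
0.0 base [238.5 203.7] top [238.1 195.8] dark frac 0.13
1.0 base [245.2 203.9] top [244.8 196. ] dark frac 0.37
1.5 base [248.2 204.8] top [247.9 196.8] dark frac 0.48
2.0 base [250.7 206.1] top [250.4 198.2] dark frac 0.67
2.5 base [252.6 207.9] top [252.3 199.9] dark frac 0.65
3.0 base [253.6 209.9] top [253.4 201.9] dark frac 0.51
4.0 base [253.1 214.3] top [252.9 206.2] dark frac 0.05
```

Peg top is at about (251.9,198) in the scene picture, which matches click 2 (predicted 250.4,198.2). Next comes click 3.

```bash
python3 -m jog '[[0,-0.03,-0.08,0.4],[0,-0.03,-0.08,0.4],[0,-0.03,-0.08,0.4],[0,-0.03,-0.08,0.4],[0,-0.03,-0.08,0.4]]' >/dev/null; python3 dial.py;  python3 -m jog '[[0,-0.03,-0.07,0.4],[0,-0.03,-0.07,0.4],[0,-0.03,-0.07,0.4]]' >/dev/null; python3 dial.py
```

```text
t 7.78 z 0.0886 tool-turn 56.7 radial 0.0368 behind 0.0128  peg at 66.5 deg if touching  F [-1.2 -4.4 -0. ] |F tool| [0.1 1.4 4.4]
to ring: y 0.03 z 0.25 units
t 8.03 z 0.0886 tool-turn 62.2 radial 0.0369 behind 0.0136  peg at 70.8 deg if touching  F [-2.4 -5.3  0.9] |F tool| [-0.8  1.5  5.6]
to ring: y 0.04 z 0.21 units
```

```bash
python3 -m jog '[[0,-0.03,-0.07,0.5],[0,-0.03,-0.06,0.5],[0,-0.03,-0.06,0.5]]' >/dev/null; python3 dial.py;  python3 -m jog '[[0,-0.02,-0.05,0.4],[0,-0.02,-0.05,0.4]]' >/dev/null; python3 dial.py
```

```text
t 8.28 z 0.0885 tool-turn 69.1 radial 0.0367 behind 0.0161  peg at 73.8 deg if touching  F [-1.9 -3.1  0.8] |F tool| [-0.7  1.   3.5]
to ring: y 0.03 z 0.12 units
t 8.45 z 0.0885 tool-turn 72.9 radial 0.0366 behind 0.0172  peg at 75.7 deg if touching  F [-1.7 -1.8  0.3] |F tool| [-0.3  0.3  2.4]
to ring: y 0.03 z 0.07 units
```

```bash
python3 -m jog '[[0,-0.03,-0.07,0.4],[0,-0.03,-0.06,0.4],[0,-0.03,-0.06,0.4]]' >/dev/null; python3 dial.py; python3 pegchk.py 2.5 3 3.5 4
```

```text
t 8.70 z 0.0886 tool-turn 78.6 radial 0.0370 behind 0.0166  peg at 82.4 deg if touching  F [ 1.2 -0.3  0.2] |F tool| [-0.2  0.9 -0.8]
to ring: y 0.04 z 0.10 units
t 8.70 z 0.0886 tool-turn 78.6 radial 0.0370 behind 0.0166  peg at 82.4 deg if touching  F [ 1.2 -0.3  0.2] |F tool| [-0.2  0.9 -0.8]
to ring: y 0.04 z 0.10 units
2.5 base [252.6 207.9] top [252.3 199.9] dark frac 0.56
3.0 base [253.6 209.9] top [253.4 201.9] dark frac 0.65
3.5 base [253.8 212.1] top [253.6 204.1] dark frac 0.52
4.0 base [253.1 214.3] top [252.9 206.2] dark frac 0.33
```

View pics/peg.png

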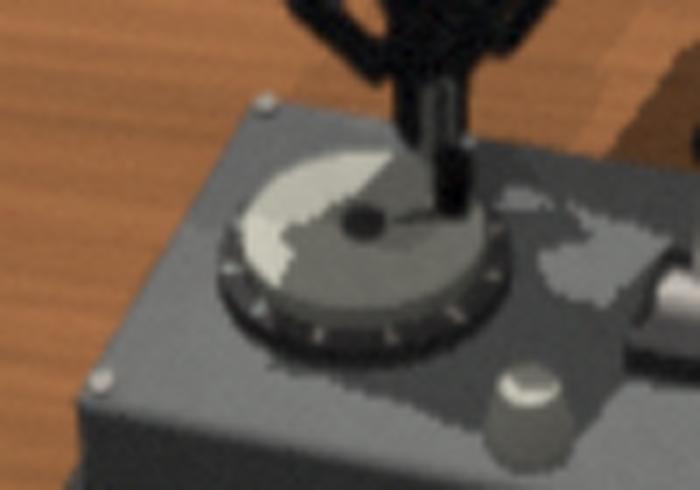

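The peg base is at (254.7,209.7) in the full picture, so the dial has turned three clicks. I'll do the last one slowly.

```bash
python3 -m jog '[[0,-0.03,-0.07,0.5],[0,-0.03,-0.07,0.5],[0,-0.03,-0.07,0.5],[0,-0.03,-0.07,0.5],[0,-0.03,-0.07,0.5]]' >/dev/null; python3 dial.py;  python3 -m jog '[[0,-0.03,-0.06,0.4],[0,-0.03,-0.06,0.4]]' >/dev/null; python3 dial.py
```

```text
t 9.17 z 0.0884 tool-turn 90.1 radial 0.0376 behind 0.0162  peg at 94.6 deg if touching  F [-3.3 -3.4  1.7] |F tool| [-1.7  1.9  4.4]
to ring: y 0.06 z 0.11 units
t 9.33 z 0.0884 tool-turn 93.8 radial 0.0375 behind 0.0172  peg at 96.6 deg if touching  F [-3.3 -3.6  1.8] |F tool| [-1.7  2.4  4.3]
to ring: y 0.06 z 0.07 units
```

```bash
python3 -m jog '[[0,-0.01,-0.08,0.4],[0,-0.01,-0.08,0.4],[0,-0.01,-0.08,0.4]]' >/dev/null; python3 dial.py;  python3 -m jog '[[0,-0.01,-0.07,0.3]]' >/dev/null; python3 dial.py;  python3 -m jog '[[0,-0.01,-0.06,0.3]]' >/dev/null; python3 dial.py
```

```text
t 9.58 z 0.0881 tool-turn 99.2 radial 0.0372 behind 0.0190  peg at 99.2 deg if touching  F [-5.8 -1.9  3.6] |F tool| [-3.5  0.6  6. ]
to ring: y 0.05 z 0.00 units
t 9.67 z 0.0879 tool-turn 100.6 radial 0.0372 behind 0.0195  peg at 99.7 deg if touching  F [-4.4 -1.   3.8] |F tool| [-3.8  0.2  4.6]
to ring: y 0.05 z -0.02 units
t 9.75 z 0.0878 tool-turn 101.9 radial 0.0371 behind 0.0202  peg at 99.9 deg if touching  F [-3.7 -1.2  3.6] |F tool| [-3.6  0.6  3.9]
to ring: y 0.05 z -0.05 units
```

```bash
python3 -m jog '[[0,0,-0.1,0.3],[0,0,-0.1,0.3]]' >/dev/null; python3 dial.py;  python3 -m jog '[[0,0,-0.09,0.3]]' >/dev/null; python3 dial.py;  python3 -m jog '[[0,0,-0.09,0.2]]' >/dev/null; python3 dial.py
```

```text
t 9.92 z 0.0874 tool-turn 104.6 radial 0.0371 behind 0.0202  peg at 102.6 deg if touching  F [-4.3  0.5  3. ] |F tool| [-3.  -1.   4.2]
to ring: y 0.04 z -0.05 units
t 10.00 z 0.0872 tool-turn 105.9 radial 0.0370 behind 0.0201  peg at 104.2 deg if touching  F [-2.9  0.5  1.9] |F tool| [-1.9 -0.7  2.9]
to ring: y 0.04 z -0.04 units
t 10.08 z 0.0870 tool-turn 106.8 radial 0.0371 behind 0.0191  peg at 106.6 deg if touching  F [-0.5 -0.4  0.8] |F tool| [-0.7  0.4  0.6]
to ring: y 0.04 z -0.01 units
```

```bash
python3 -m jog '[[0,0,0,0],[0,0,0,0]]' >/dev/null; python3 pegchk.py 3 3.5 4 5
```

```text
t 10.25 z 0.0871 tool-turn 106.7 radial 0.0369 behind 0.0184  peg at 107.7 deg if touching  F [-0.9 -0.   0.4] |F tool| [-0.4 -0.1  0.9]
to ring: y 0.04 z 0.02 units
3.0 base [253.6 209.9] top [253.4 201.9] dark frac 0.44
3.5 base [253.8 212.1] top [253.6 204.1] dark frac 0.52
4.0 base [253.1 214.3] top [252.9 206.2] dark frac 0.59
5.0 base [249.2 218.1] top [248.9 210. ] dark frac 0.17
```

View pics/peg.png

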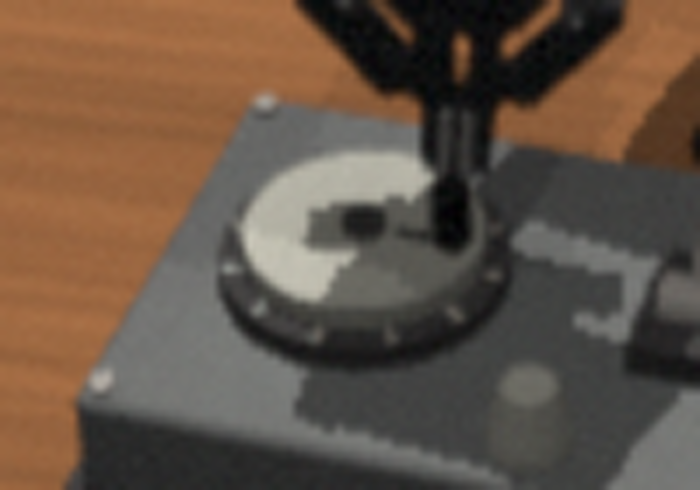

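The peg base is now at (254.1,214.3), which matches click 4 (predicted 253.1,214.3), so the dial is at rest there. Next I'll back off, lift and go to the lever.

```bash
python3 -m jog '[[0,0,0.3,0],[0,0,0.4,0],[0,0,0.3,0],[0,0,0,0]]' >/dev/null; python3 -m jog '[[-0.5,0,0.2,0.4],[-0.7,0,0.2,0.4],[-0.7,0,0.2,0.4],[-0.7,0,0.1,0.4],[-0.4,0,0,0.4],[0,0,0,0.4]]'>/dev/null; python3 go.py 0.43 0.072 0.17 -95.5
```

```text
t 11.13 tcp [ 0.4249 -0.037   0.1646] yaw -95.1 open -0.000 F [0.9 0.1 0.3] q [-0.31  0.1   1.91 -0.05  1.12  1.37]
units [-0.42 -4.35  0.19] turn 0.08
```

```bash
python3 -m jog '[[-0.1,-0.8,0,0],[-0.1,-0.9,0,0],[-0.1,-0.9,0,0],[0,-0.9,0,0],[0,-0.6,0,0],[0,-0.2,0,0],[0,0,0,0]]' >/dev/null; python3 go.py 0.43 0.072 0.112 -95.5
python3 - <<'E'
from h import *
a=cam("top"); cv2.imwrite("pics/t5.png",cv2.resize(a["frame"][150:250,150:310,::-1],(768,480),interpolation=2))
E
```

```text
t 11.72 tcp [0.4347 0.0725 0.1699] yaw -95.5 open -0.000 F [-0.3  0.5  0. ] q [-0.05  0.12  1.87 -0.05  1.15  1.64]
units [ 2.31 -0.07  0.2 ] turn -0.01
```

View pics/t5.png

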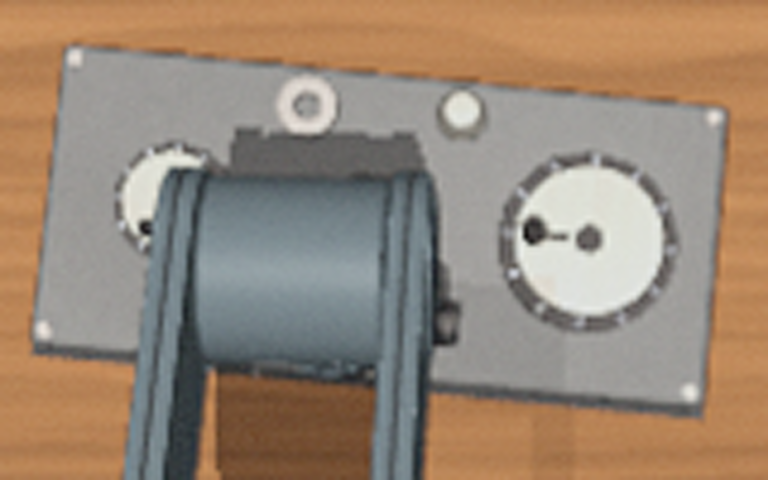

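The top view shows the peg at (535,230), left of the hub at (588,238). That puts it at about 83°, which is four clicks. Now I'll lower the finger in front of the ball.

```bash
python3 -m jog '[[0.5,0,0.2,0],[0.6,0,0.1,0],[0.6,0,0.05,0],[0.5,0,0,0],[0,0,0,0]]' >/dev/null; python3 go.py 0.541 0.061 0.112 -95.5
python3 -c "
from h import *
save(cam('scene'),'s6.png',(210,150,330,240),6)"
```

```text
t 12.18 tcp [0.4266 0.0656 0.1143] yaw -95.7 open -0.000 F [-0.3 -0.5 -0.6] q [-0.07  0.17  1.97 -0.06  0.99  1.64]
units [ 0.13 -0.27 -4.57] turn -0.04
```

View pics/s6.png

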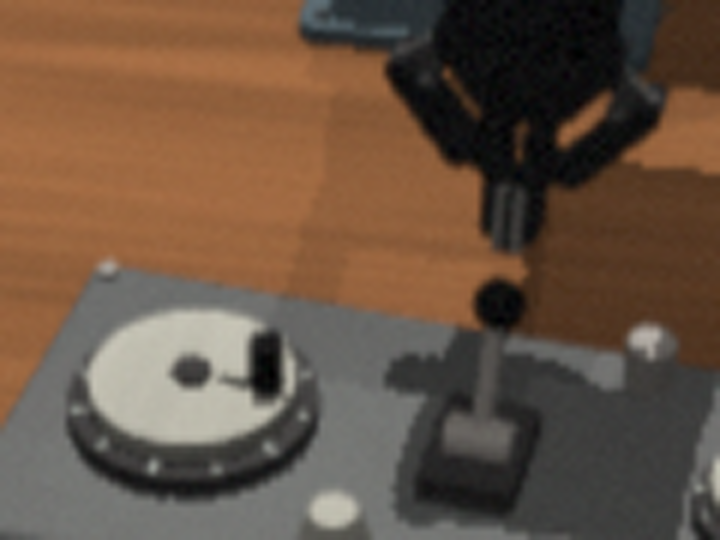

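The finger at (508,240) is in line behind the ball at (500,303).

```bash
python3 -m jog '[[0.05,-0.15,-0.2,0],[0.05,-0.15,-0.2,0],[0,0,-0.2,0],[0,0,-0.2,0],[0,0,-0.2,0],[0,0,-0.2,0]]' >/dev/null; python3 go.py 0.518 0.063 0.112 -95.5;python3 -m jog '[[0,0,-0.2,0],[0,0,-0.2,0],[0,0,-0.2,0],[0,0,-0.2,0],[0,0,-0.2,0],[0,0,-0.2,0]]' >/dev/null; python3 go.py 0.518 0.063 0.112 -95.5
```

```text
t 12.73 tcp [0.4615 0.069  0.1158] yaw -95.8 open -0.000 F [-5.9  1.4  4.9] q [-0.05  0.23  1.89 -0.06  1.01  1.65]
units [ 0.18  0.   -2.27] turn -0.06
t 13.23 tcp [0.4919 0.0664 0.1163] yaw -95.7 open 0.000 F [-2.3  1.2  2.3] q [-0.05  0.28  1.82 -0.06  1.04  1.64]
units [ 0.18  0.02 -1.05] turn -0.05
```

```bash
python3 -m jog '[[0.1,0,-0.2,0],[0.1,0,-0.2,0],[0.05,0,-0.2,0],[0,0,-0.2,0]]' >/dev/null; python3 go.py 0.518 0.063 0.112 -95.5;python3 -m jog '[[0,0,-0.15,0],[0,0,-0.15,0]]' >/dev/null; python3 go.py 0.518 0.063 0.112 -95.5
```

```text
t 13.57 tcp [0.5145 0.0638 0.1093] yaw -95.7 open 0.000 F [-3.5  0.6 -2.5] q [-0.06  0.32  1.77 -0.06  1.04  1.64]
units [-0.1   0.02 -0.14] turn -0.05
t 13.73 tcp [0.5166 0.0636 0.1076] yaw -95.7 open -0.000 F [-19.2   2.4  13.6] q [-0.06  0.34  1.76 -0.06  1.06  1.64]
units [-0.18  0.03 -0.06] turn -0.04
```

The force has risen at the predicted stop position, so I'll retreat now and check.

```bash
python3 -m jog '[[0,0,0.3,0],[0,0,0.6,0],[0,0,0.8,0],[0,0,0.8,0],[-0.3,0,0.8,0],[-0.6,0,0.6,0],[-0.8,0,0.4,0],[-0.8,0,0.4,0],[-0.8,0,0.4,0],[-0.8,0,0.4,0],[0,0,0,0]]' >/dev/null; python3 go.py
python3 - <<'E'
from h import *
a=cam("top"); s=cam("scene")
i=cv2.resize(a["frame"][150:250,150:310,::-1],(480,300),interpolation=2); j=cv2.resize(s["frame"][170:290,195:385,::-1],(475,300),interpolation=2)
cv2.imwrite("pics/f.png",np.vstack([cv2.resize(i,(475,300)),j]))
for l in(0,1.,.9):
    q=.5-l; P=np.array([.511,.064,.066])+.062*np.array([-np.sin(q)*.995,np.sin(q)*.096,np.cos(q)]); print(l,"ball scene",proj(s,[P]),"top",proj(a,[P]))
f=s["frame"].max(2).astype(int); m=(f<45).astype(np.uint8); n,L,st,c=cv2.connectedComponentsWithStats(m)
print([ (st[k,4],c[k].round(1)) for k in range(1,n) if st[k,4]>15 and 200<c[k][0]<380 and 180<c[k][1]<290])
E
```

```text
t 14.65 tcp [0.3822 0.0815 0.2138] yaw -95.8 open 0.000 F [-0.  -0.2  0.8] q [-0.03 -0.02  1.9  -0.05  1.25  1.66]
0 ball scene [[291.98590499 200.63166386]] top [[227.396699   202.77428613]]
1.0 ball scene [[286.38809187 214.51215511]] top [[229.38972265 183.1129685 ]]
0.9 ball scene [[286.95291242 212.35183773]] top [[229.17864217 184.8281508 ]]
[(np.int32(38), array([253.7, 210.7])), (np.int32(188), array([289.6, 223.3])), (np.int32(99), array([241.9, 228.5])), (np.int32(76), array([338.5, 243.1])), (np.int32(2086), array([285.9, 262.4]))]
```

View pics/f.png

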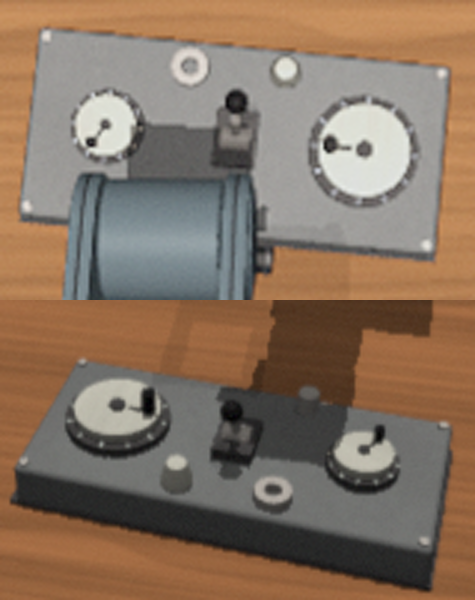

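Ball at (229.5,183.7) in the top view and (287.8,214.4) in the scene view, both matching lock = 1.0. The peg is still on click 4 and the loose parts haven't moved.

```bash
python3 -c "
from station import bot
print(bot.close_job())"
```

```text
the job is handed in; nothing more can be done
None
```

I pushed the large dial four clicks clockwise with the closed fingertips, then pushed the lock lever to its far stop. I backed the arm clear and handed the job in at about 14.8 s.

- **Dial:** I checked the clicks in the camera pictures during the push and again at the end. In the last one the peg was at pixel (253.7, 210.7), against about (253.0, 210.3) predicted for four clicks.
- **Lever:** the ball matched the fully locked position to about 1.5 pixels in both views. The force rose to about 24 N when the lever met its stop, which is firmer than the "gentle" asked for. I backed off straight away.
- **Surroundings:** the small dial, bearing and cone looked unmoved in the last pictures, and so did the socket, though it was partly hidden. The force on the tool read about zero. I did not look again at the bench items (can, jar, hammer, wrench); I planned the path to stay clear of them.

No check failed or disagreed.

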